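# Set the lift valve to float

### The arm

A 6-joint arm with a two-finger parallel gripper is mounted at the origin on the work surface. World frame = base frame: x ahead of the robot, y to its left, z up, the work surface at z = 0. Lengths are in mm, angles in rad, forces in N, time in s.
With the tool pointing down it reaches from about 350 to 950 mm from the base axis. Payload 17.4 kg.
Tool frame: the origin (TCP) lies on the centre line of the jaws, within the pads' length; the fingertips stand bot.tips_ahead ahead of it and the grasp point (between the pads) lies 2 mm behind it (bot.tips_ahead is the distance from the TCP to the fingertips, in mm); z points along the fingers, y is the line along which they close (so a half turn about z gives the same grasp; the last joint's range is limited). The gripper opens to 93 mm and grips with 3 to 60 N. Pads are 15 mm wide; open, the fingers measure 128 mm over their backs; the gripper's body (75 mm by 188 mm) begins 65 mm behind the grasp point.
Start: joints at [-1.189, 0.116, 1.442, -0, 1.584, -0.038], TCP at [275.107, -616.4, 235.646] pointing down, gripper open.
Joint ranges: [-2.83, 2.83], [-0.83, 2.19], [0.07, 2.5], [-1.14, 4.28], [0.01, 3], [-2.97, 2.97]. Speed limits (rad/s): [1.89, 1.89, 2.22, 3.14, 3.14, 3.14].

### API

Orientations are given as [roll, pitch, yaw] about the fixed x, y, z axes, in that order (R = Rz(yaw) Ry(pitch) Rx(roll)).
In Python, from plant import bot gives the robot as it stands. Calls block until the motion is done:
- bot.move_ptp(position, orientation): joint-space move of the TCP to a pose.
- bot.servo_line(position, rotation=None, v=150): straight line of the TCP; rotation=None keeps the orientation; v is the mean speed in mm/s.
- bot.move_joints(angles): joint-space move.
- bot.command_gripper(opening): opening from 0.0 (shut) to 1.0 (fully open); the grip force is fixed at half the most; returns when the fingers have stopped.
- bot.pause(seconds).
- bot.ik(position, orientation): joint angles nearest the present ones, or None.
- bot.state(): the state.
- bot.snapshot(name): name is "scene" or "top" or "wrist"; returns (picture, depth): 420x560x3 uint8, blue, green, red; 420x560 float32, mm along the optical axis (not along the pixel's ray), 0 where there is no reading.
- bot.calibration(name): a dict with "fx", "fy", "cx", "cy" (pixels), "k1" (the pictures are not rectified: a ray, as slopes to the right and down, at radius r is drawn at 1 + k1 r^2 times it, then the intrinsics apply), "origin" and "attitude" of the camera in the world. Camera axes: x right, y up, looking along -z (the intrinsics and any distortion apply to the point x, -y, -z); pixel columns grow to the right and rows downward; lengths in mm; the calibration is good to about 2 mm. A picture is of the moment at which its call begins: read the wrist's pose just before it. calibration takes no time and is no camera call; for the wrist camera it gives the pose at the moment of the call.
A pose or a line that the arm cannot do raises bot.MotionError and nothing moves.
- bot.finish_job(): hands the job in; it is judged then, once.
Trained networks look in the newest picture that a camera, given by its name, has taken for a name from the list of things; names that differ only in an ending like _2 or _b are one class to them, and where a whole thing is asked for, a point or a joint stands for the part that bears it (a point fixed in the world has none). Each returns a list of dicts, best first, with "p" (0 to 1); they miss things now and then, are a little off and sometimes report something else, mostly with a low value. They report only what shows in the picture. A call takes as long as a camera call.
- bot.boxes_of(label, camera): "rect" ([centre column, centre row, width, height] as shares, 0 to 1, of the picture: columns of its width, rows of its height, round what is visible of it).
The state is a dict: "time_s": time; "q": joint angles; "joint_vel": joint speeds; "tau": joint torques, N m; "tool_pos": TCP position; "orientation": TCP orientation; "ft_force": force on the tool from outside, world axes, zero at the start; "wrist_torque": the same for the moment, N m; "gripper_width": opening from 0.0 (shut) to 1.0 (fully open); "gripper_force": force on a finger pad.
Only numpy, scipy, OpenCV 4.12 (cv2) and the standard library are available. Lean on these libraries where they do the work, as an engineer would, in place of code of your own. Each camera call takes 0.05 s, during which the arm holds its last target. There are 200 camera calls.

### The job

Set the lift table's hydraulic valve to float: push the lever with the round ball knob away from the robot, over the stiff detent near the end of its travel, until it drops into the float notch and stays there by itself. Leave the other two levers, the one with the T-bar and the one with the straight sleeve grip, alone in neutral.

Things in the scene. Friction and masses are not known exactly. Their poses are not given: they have to be found in the camera images.
- lift_lever (a joint): Angle (rad) of the lever with a black ball knob (36 mm) on a 12 mm rod. 0: neutral, leaning 14 deg to the robot; grows as pushed away. A light spring (1 N) resists to 0.36, then the detent, about 12 N at the knob near 0.4, easing to 0.55; let go before that, it springs back; beyond, it drops on and stays in the float notch, 0.62 to 0.69 (stop 0.72). A straight level push on the knob works.
- lift_knob (a point): Centre of the ball knob, 236 mm above the bench in neutral, then 126 mm above the hinge and 32 mm nearer the robot. Its y axis is level, along the hinge axis, to the robot's left; its x (level in neutral) is the direction of the push. To float the knob goes 83 mm forward and 6 mm down. The three levers stand in a row along y, 120 mm apart, in any order; valve bodies under them are 121 mm high.
- clamp_lever (a joint): Angle (rad) of the lever with a T-bar on top (black cross bar, 70 mm long, 20 mm thick, along the hinge axis), as high as the ball knob. 0 is neutral, leaning 14 deg to the robot; it grows as the grip is pushed away from the robot; a light spring returns it to neutral. To be left alone.
- tilt_lever (a joint): Angle (rad) of the lever with a straight black sleeve grip (22 mm thick, the top 80 mm of the lever), as high as the ball knob. 0 is neutral, leaning 14 deg to the robot; it grows as the grip is pushed away from the robot; a light spring returns it to neutral. To be left alone.

How it is judged:
By the outcome, as a careful person would: the job done as asked, in the order asked, and still so for the second after the job is handed in, with the robot touching nothing.
It also fails if it takes over 32 s, if anything falls off the work surface, if the arm or the gripper's body presses on something with over 40 N, if the wrist force passes 120 N, or if a joint passes its speed limit or range.

## Working session

There is one attempt and no reset: what is moved stays moved. The work goes in short steps, each a Python script; the robot and the scene stay as the last script left them, time stands still between calls to the robot, and variables do not carry over. Pictures are saved under pics/ and viewed, at most 10 in all, crops included, and the job is handed in when it is done.

```bash
mkdir -p pics; cat > h.py <<'E'
import numpy as np, cv2
from plant import bot
def pt(cal,u,v,d):
    x=(u-cal["cx"])/cal["fx"]; y=(v-cal["cy"])/cal["fy"]
    rd=np.hypot(x,y); r=rd
    for _ in range(20): r=rd/(1+cal["k1"]*r*r)
    s=r/rd if rd>0 else 1
    A=np.array(cal["attitude"])
    if A.shape!=(3,3):
        from scipy.spatial.transform import Rotation as R
        A=R.from_euler('xyz',A).as_matrix()
    return np.array(cal["origin"])+A@np.array([x*s*d,-y*s*d,-d])
E
python3 - <<'E'
from h import *
ims=[]
for n in("scene","top"):
    im,d=bot.snapshot(n);c=bot.calibration(n);np.savez(n,im=im,d=d);print(n,c)
    for l in("lift_lever","lift_knob","clamp_lever","tilt_lever"):
        for b in bot.boxes_of(l,n)[:2]:
            r=np.array(b["rect"])*[560,420,560,420];u,v=r[:2]
            print(l,b["p"],r.round(1),d[int(v),int(u)],pt(c,u,v,d[int(v),int(u)]).round(1))
    cv2.imwrite(f"pics/{n}.png",im)
print(bot.state(),bot.tips_ahead)
E
```

```text
scene {'fx': 396.98478193470527, 'fy': 396.98478193470527, 'cx': 278.63690394055686, 'cy': 217.2451329425369, 'k1': -0.06358276136865378, 'origin': array([878.25830118, 178.08897475, 759.49233898]), 'attitude': array([0.57372636, 0.00631928, 1.9544062 ])}
lift_lever 0.64 [241.2 179.8  23.1  77.6] 741.9584 [477.8 -63.  174.8]
lift_knob 0.72 [242.1 179.1  21.2  72.6] 963.2903 [ 356.2 -133.5    1.3]
clamp_lever 0.92 [299.7 202.4  46.   72.5] 924.6013 [369.3  20.4   1.5]
tilt_lever 0.9 [353.7 239.2  36.8  61.7] 648.7634 [535.1 168.3 194.3]
top {'fx': 456.80935412289006, 'fy': 456.80935412289006, 'cx': 281.937136088911, 'cy': 203.80514356541778, 'k1': 0.017564487592570118, 'origin': array([500.99206247,  35.19590922, 991.86286113]), 'attitude': array([ 0.04968839, -0.01136837, -1.56677766])}
lift_lever 0.7 [337.7 242.3  24.7  43.3] 753.85944 [475.5 -65.5 236.9]
lift_knob 0.96 [337.5 241.   18.1  45.3] 795.88727 [476.2 -70.7 194.9]
clamp_lever 0.67 [266.8 227.6  41.8  38.6] 787.9258 [499.1  52.4 202.6]
tilt_lever 0.92 [202.9 210.6  35.2  31.9] 770.80865 [527.3 159.9 220. ]
tilt_lever 0.28 [338.1 242.1  21.9  42.5] 750.93274 [475.8 -65.7 239.8]
{'time_s': 0.5, 'q': array([-1.18881130e+00,  1.16024605e-01,  1.44165224e+00, -4.60872953e-05,
        1.58401297e+00, -3.78046410e-02]), 'joint_vel': array([-0.0014757 , -0.00015381,  0.00024009, -0.00016306, -0.00090532,
        0.00040152]), 'tau': array([-5.36174193e-04, -7.20431185e+01, -6.22346592e+01,  7.79874693e-02,
        1.84918143e-02, -2.42697169e-06]), 'tool_pos': array([ 275.08005918, -616.38932329,  235.59708353]), 'orientation': array([-3.14149382e+00,  4.23781672e-05,  4.19789062e-01]), 'ft_force': array([ 0.22938579,  0.39412368, -0.75466431]), 'wrist_torque': array([ 0.01448319, -0.0152141 , -0.02724339]), 'gripper_force': 0.0, 'gripper_width': 1.00211981695257} 17.0
```

View pics/scene.png

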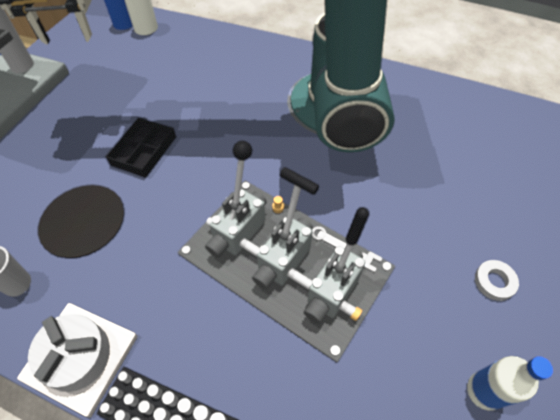

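```bash
python3 - <<'E'
import cv2
im=cv2.imread("pics/top.png")[160:300,160:380];cv2.imwrite("pics/topc.png",cv2.resize(im,None,fx=3.6,fy=3.6,interpolation=cv2.INTER_CUBIC))
E
```

```text
(no output)
```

View pics/topc.png

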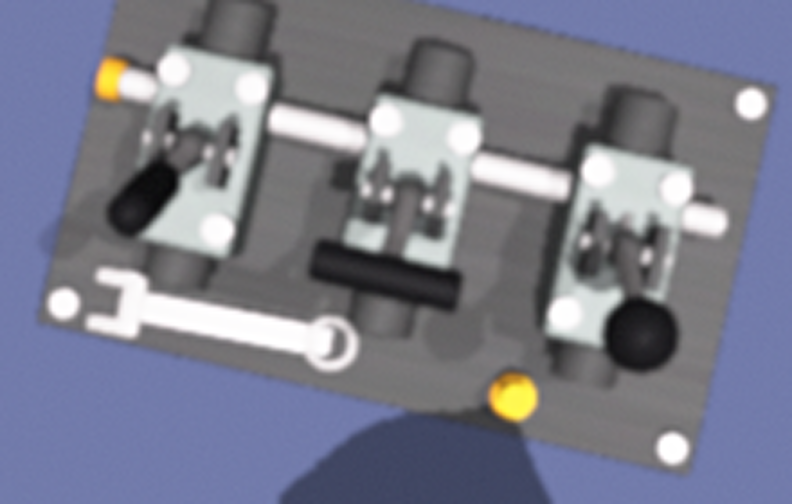

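The ball-knob lever is the right-hand one in the top view, at about (338, 253) in the full picture and (243, 150) in the scene view. The T-bar is in the middle and the sleeve on the left. The row is turned about 13°. Next I'll measure the knob and the hinge direction, then move in.

```bash
python3 - <<'E'
from h import *
def rayz(c,u,v,z):
    o=np.array(c["origin"]);d=pt(c,u,v,1.)-o;return o+d*(z-o[2])/d[2]
def blob(n,u0,v0):
    im=np.load(n+".npz")["im"][v0-18:v0+18,u0-18:u0+18]
    m=cv2.morphologyEx((im.max(2)<45).astype(np.uint8),cv2.MORPH_OPEN,cv2.getStructuringElement(2,(9,9)))
    k,l,s,ce=cv2.connectedComponentsWithStats(m);i=1+np.argmax(s[1:,4]);print(n,s[i],ce[i])
    return ce[i]+[u0-18,v0-18]
K=[]
for n,u,v in(("top",338,253),("scene",243,150)):
    u,v=blob(n,u,v);c=bot.calibration(n);d=np.load(n+".npz")["d"][int(round(v)),int(round(u))]
    K.append(rayz(c,u,v,236));print(n,u,v,K[-1],"depth pt",pt(c,u,v,d+18))
c=bot.calibration("top");P=[rayz(c,160+a/3.6,160+b/3.6,12) for a,b in((63,303),(672,448),(750,103))]
y=(P[0]-P[1])[:2];x=(P[2]-P[1])[:2]
print("yaw",np.arctan2(-y[0],y[1]),np.arctan2(x[1],x[0]))
B=[rayz(c,160+a/3.6,160+b/3.6,121) for a,b in((173,70),(597,169),(253,87),(677,187))]
for i in(0,2):
    y=(B[i]-B[i+1])[:2];print("bolts",np.arctan2(-y[0],y[1]),np.hypot(*y))
E
```

```text
top [  9   8  13  12 103] [14.98058252 13.3592233 ]
top 334.9805825242718 248.35922330097088 [465.39982538 -61.08550191 236.        ] depth pt [465.12817558 -61.82034827 230.23104562]
scene [12 18 12 10 84] [17.52380952 22.5952381 ]
scene 242.52380952380952 154.5952380952381 [467.92382493 -59.39498654 236.        ] depth pt [460.56524517 -63.65381628 226.61214606]
yaw -0.22944798987013246 -0.22727621382170832
bolts -0.22506908849136334 230.96466857957282
bolts -0.22733618344765097 231.10344219388801
```

```bash
python3 - <<'E'
from h import *
from scipy.optimize import least_squares
for n,u0,v0 in(("top",338,253),("scene",243,150)):
    c=bot.calibration(n);d=np.load(n+".npz")["d"]
    Q=np.array([pt(c,u,v,d[v,u]) for v in range(v0-14,v0+15) for u in range(u0-14,u0+15) if d[v,u]>0])
    Q=Q[(Q[:,2]>232)&(Q[:,2]<262)]
    r=least_squares(lambda p:np.linalg.norm(Q-p,axis=1)-18,Q.mean(0)-[0,0,10],loss="soft_l1")
    o=np.array(c["origin"]);e=pt(c,u0,v0,1.)-o
    print(n,len(Q),"sphere",r.x.round(1),np.abs(r.fun).mean().round(2),"eye ray",(o+e*(236-o[2])/e[2]).round(1))
bot.command_gripper(0)
yaw=-0.227;k=np.array([457,-62,236.]);f=np.array([np.cos(yaw),np.sin(yaw),0])
p=k-70*f
for z in(330,235): print(bot.ik([p[0],p[1],z],[np.pi,0,yaw]),p)
E
```

```text
top 368 sphere [459.1 -64.6 232.9] 0.71 eye ray [457.8 -66.1 236. ]
scene 297 sphere [457.3 -66.  233.7] 0.63 eye ray [457.8 -63.2 236. ]
[-1.83564953e-01 -5.23534429e-01  1.83622065e+00 -4.44089210e-16
  1.82890644e+00  1.61423137e+00] [388.79578385 -46.2461148  236.        ]
[-1.83564953e-01 -5.36049197e-01  1.99628568e+00 -4.44089210e-16
  1.68135617e+00  1.61423137e+00] [388.79578385 -46.2461148  236.        ]
```

```bash
python3 - <<'E'
from h import *
yaw=-0.227;k=np.array([458,-65,235.]);f=np.array([np.cos(yaw),np.sin(yaw),0])
g=lambda s,dz=0:list(k+(s-25.5)*f+[0,0,dz])   # s: knob travel
O=[np.pi,0,yaw]
bot.move_ptp(g(-45,95),O); bot.servo_line(g(-45),v=100)
for s in(-10,0,10,25,40,46,52,58,64,70,75,79,81):
    bot.servo_line(g(s),v=60); st=bot.state()
    F=np.array(st["ft_force"]);print(s,round(st["time_s"],1),F.round(1),"along",round(F@f,1),((np.array(st["tool_pos"])-k)@f+25.5).round(1))
    if np.linalg.norm(F)>35: print("STOP");break
bot.servo_line(g(-45),v=150); bot.servo_line(g(-45,95),v=150)
im,_=bot.snapshot("scene");a=im[100:320,150:420]
im,_=bot.snapshot("top");b=im[120:340,140:410]
cv2.imwrite("pics/after.png",cv2.resize(np.hstack([a,b]),(800,326)))
print(bot.state()["time_s"],bot.state()["ft_force"])
E
```

```text
-10 5.9 [-0.1 -0.3 -0.5] along -0.0 -10.0
0 6.2 [0.4 0.1 0.3] along 0.4 0.2
10 6.5 [ 0.6 -0.4 -0. ] along 0.7 10.3
25 6.9 [-1.   0.1 -0.8] along -1.0 25.2
40 7.3 [-1.8  0.4  0.7] along -1.9 40.2
46 7.6 [-0.8  0.1  0.4] along -0.8 46.2
52 7.8 [-1.2  0.7  0.9] along -1.3 52.2
58 8.1 [-5.5  1.4  2.5] along -5.7 57.9
64 8.3 [-3.9  1.   0.2] along -4.0 63.9
70 8.6 [-1.4  1.4 -0.7] along -1.7 70.0
75 8.8 [ 0.5 -0.1 -0.3] along 0.5 75.2
79 9.1 [-0.4  0.  -0.4] along -0.4 79.2
81 9.3 [0.  0.1 0.3] along 0.0 81.1
11.2 [-0.09514866  0.13079997 -0.48155298]
```

View pics/after.png

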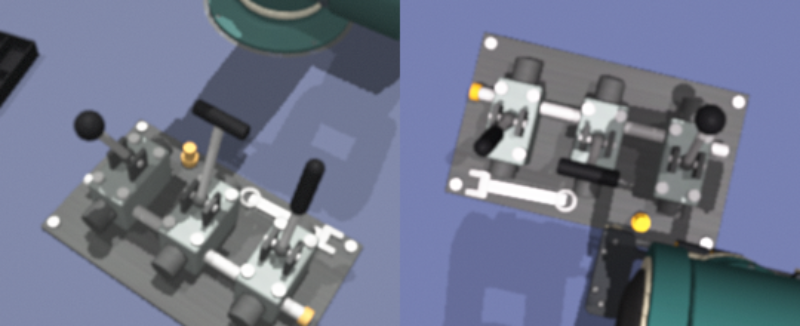

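The ball knob, at (90, 125) left and (710, 119) right, now leans forward with nothing touching it. The T-bar and sleeve levers haven't moved. I'll check the travel before handing in.

```bash
python3 - <<'E'
from h import *
from scipy.optimize import least_squares
im,d=bot.snapshot("top");c=bot.calibration("top");u0,v0=140+int(310*.675),120+int(119*.675)
Q=np.array([pt(c,u,v,d[v,u]) for v in range(v0-14,v0+15) for u in range(u0-14,u0+15) if d[v,u]>0]);Q=Q[(Q[:,2]>226)&(Q[:,2]<262)]
r=least_squares(lambda p:np.linalg.norm(Q-p,axis=1)-18,Q.mean(0)-[0,0,10],loss="soft_l1")
s=(r.x-[459.1,-64.6,232.9])@[np.cos(.227),-np.sin(.227),0]
print(len(Q),r.x,s,"angle",np.arcsin(s/130-.2455)+.248)
if s>77: bot.finish_job();print("done")
E
```

```text
363 [545.69046906 -84.76413747 228.52808923] 88.90712250867453 angle 0.7018187564126055
the job is handed in; nothing more can be done
done
```

The ball-knob lever is over the detent and stayed forward by itself, with about 89 mm of knob travel measured (roughly 0.70 rad, within a few mm of the float notch). The T-bar and sleeve levers look unmoved, the arm is clear, and the job is handed in at about 11 s.

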